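# Gauge the microscope eyepieces

## Robot

A 7-joint arm with a two-finger parallel gripper is mounted at the origin on the work surface. World frame = base frame: x ahead of the robot, y to its left, z up, the work surface at z = 0. Lengths are in mm, angles in rad, forces in N, time in s.
With the tool pointing down it reaches from about 400 to 875 mm from the base axis. Payload 4.4 kg.
Tool frame: the origin (TCP) lies midway between the tips of the shut fingers; the grasp point (between the pads) lies 19 mm behind it; z points along the fingers, y is the line along which they close (so a half turn about z gives the same grasp; the last joint's range is limited). The gripper opens to 85 mm and grips with 20 to 120 N. Pads are 22 mm wide; open, the fingers measure 114 mm over their backs; the gripper's body (76 mm by 85 mm) begins 54 mm behind the grasp point. The pads swing forward as they close: fully open they stand 13 mm farther back than shut.
Start: joints at [1.146, 0.628, 0.038, 1.517, -0.027, 0.996, -0.02], TCP at [228.276, -608.611, 231.313] pointing down, gripper open.
Joint ranges: [-3.06, 3.06], [-0.37, 2.12], [-1.25, 1.32], [0.18, 2.47], [-1.1, 4.24], [0.23, 1.98], [-2.94, 2.94]. Speed limits (rad/s): [2.57, 2.57, 3.14, 3.14, 3.14, 3.14, 3.14].

## Interface

Orientations are given as [roll, pitch, yaw] about the fixed x, y, z axes, in that order (R = Rz(yaw) Ry(pitch) Rx(roll)).
In Python, from cell import read_state, get_image, finish_job gives the robot as it stands.
- The arm moves only by the tool send_rows, never from a script. Its argument "series" is a list of rows, each an object of numbers: "ax", "ay", "az": the turn, a rotation vector about the tool's x, y, z in rad; "dx", "dy", "dz": the shift along the tool's x, y, z in cm; "hand": the closure, from 0 (fully open) to 1 (shut). In form: [{"ax": .., "ay": .., "az": .., "dx": .., "dy": .., "dz": .., "hand": ..}, ...]. A call has 1 to 10 rows; each row is the pose to reach, as a shift and turn from the pose commanded when the call began, along the tool's axes at that moment; what a row does not reach only later rows make up. A row lasts 1/10 s, in which the tool goes at most 50 mm and 8.59 degrees, less where a joint would pass 70% of its speed; a pose out of reach is approached as far as the arm can. A call with a gripper value outside its range is refused whole. The fingers move at their own pace and stop on an object; the grip force is fixed at half the most. Time passes only in rows, so rows that repeat a pose let the fingers close. It gives the time, the measured TCP pose, the force, the opening and the grip force at its end, in the units of the state.
- read_state(): the state, without advancing time (a new reading comes with each control period).
- get_image(name): name is "side" or "top"; returns a dict with "pixels" (400x640x3 uint8, red, green, blue), "mtx" (3x3 intrinsics, pixels), "R" (3x3) and "t" (3): a world point X has camera coordinates R X + t. Camera axes: x right, y down, z forward; pixel columns grow to the right and rows downward; lengths in mm; the calibration is good to about 2 mm. A picture is of the moment at which its call begins. There is no depth.
- finish_job(): hands the job in; it is judged then, once.
The state is a dict: "clock": time; "qpos": joint angles; "qd": joint speeds; "tau": joint torques, N m; "eef_pos": TCP position; "tool_rot": TCP orientation; "force": force on the tool from outside, world axes, zero at the start; "torque": the same for the moment, N m; "width": finger opening in mm; "gripper_force": force on a finger pad.
Only numpy, scipy, OpenCV 4.12 (cv2) and the standard library are available. Lean on these libraries where they do the work, as an engineer would, in place of code of your own. Each camera call takes 0.05 s, during which the arm holds its last target. There are 200 camera calls.

## Task

Three microscope eyepieces stand on the bench. Find the one whose barrel goes into the wide upper part of the stepped slot gauge but is stopped by the narrow lower part: lower it upright into the slot until it rests on the ledges between the two, then lift it out and stand it upright on the floor of the grey tray on the gauge's base. The too thick and the too thin eyepiece must finish standing upright on the bench.

Things in the scene. Friction and masses are not known exactly. Their poses are not given: they have to be found in the camera images.
- gauge: Fixed steel slot gauge and grey tray (black floor) on a base plate (sizes in mm). Origin: on the bench under the slot's middle; z up. Slot along x, 100 long, ends and top open; jaws out to y = +-44. Downwards: lead-in 56 wide at z 54 (jaw tops) to 40 at z 40; go slot 40 wide to ledges at z 26; no-go slot 28 wide to base at z 8. Tray centre x 0, y +135; inside 100 x 100, floor z 8, rim z 25, walls 5 thick.
- eyepiece_36: Loose eyepiece, 0.1 to 0.2 kg: a straight upright cylinder 36 mm in diameter and 85 mm tall, lower half bare aluminium, upper half black, glass on top. Middle one of the three in thickness. Origin: centre of its underside; z up along its axis.
- eyepiece_48: Loose eyepiece of the same make and height (85 mm), 48 mm in diameter, the thickest. Origin: centre of its underside; z up along its axis.
- eyepiece_24: Loose eyepiece of the same make and height (85 mm), 24 mm in diameter, the thinnest. Origin: centre of its underside; z up along its axis.

How it is judged (in metres and radians):
On the way:
1. the right eyepiece stands upright in the go slot, down on the no-go ledges (x of eyepiece_36 in the frame of gauge between -0.045 and 0.045 m and y of eyepiece_36 in the frame of gauge between -0.008 and 0.008 m and z of eyepiece_36 in the frame of gauge between 0.022 and 0.03 m and angle between eyepiece_36's own z axis and vertical below 0.175 rad), for 0.2 s.
At the end, for the whole second after the job is handed in: The 36 mm eyepiece, having rested on the gauge's ledges (within 4 mm), stands at rest on the tray floor (within 5 mm), upright within 10 degrees. The 48 and 24 mm eyepieces stand on the bench (within 5 mm), upright within 10 degrees (x of eyepiece_36 in the frame of gauge between -0.04 and 0.04 m and y of eyepiece_36 in the frame of gauge between 0.095 and 0.175 m and z of eyepiece_36 in the frame of gauge between 0.004 and 0.013 m and angle between each of eyepiece_36, eyepiece_48, eyepiece_24's own z axis and vertical below 0.175 rad and linear speed of eyepiece_36 below 0.02 m/s and height (world z) of eyepiece_48 between -0.005 and 0.005 m and height (world z) of eyepiece_24 between -0.005 and 0.005 m); the robot touches nothing.
It also fails if it takes over 45 s, if anything falls off the work surface, if the arm or the gripper's body presses on something with over 40 N, if the wrist force passes 120 N, or if a joint passes its speed limit or range.

## Working session

There is one attempt and no reset: what is moved stays moved. The work goes in short steps, Python scripts to look and compute and a tool call to move; the robot and the scene stay as the last step left them, time stands still between calls to the robot, and variables do not carry over. Pictures are saved under pics/ and viewed, at most 10 in all, crops included, and the job is handed in when it is done.

Besides the shell and the picture viewer there is one more tool, called after "Emit:" as name(argument=value, ...) on one line, values as JSON. send_rows: Moves the arm, as the interface text tells. Its arguments: {"type":"object","properties":{"series":{"type":"array","items":{"type":"object","properties":{"ax":{"type":"number"},"ay":{"type":"number"},"az":{"type":"number"},"dx":{"type":"number"},"dy":{"type":"number"},"dz":{"type":"number"},"hand":{"type":"number"}}}}},"required":["series"]}

```bash
mkdir -p pics; python3 - <<'E'
from cell import *
import cv2,pickle
for n in("top","side"):
    d=get_image(n); pickle.dump(d,open(n+".pkl","wb")); cv2.imwrite(f"pics/{n}0.png",d["pixels"][:,:,::-1])
    print(n,d["mtx"],d["R"],d["t"])
s=read_state(); print(s["clock"],s["eef_pos"],s["tool_rot"],s["width"],s["force"])
E
```

```text
top [[459.50315211   0.         322.24644298]
 [  0.         459.50315211 198.59277834]
 [  0.           0.           1.        ]] [[ 0.10878299 -0.99405336 -0.00491747]
 [-0.96366225 -0.10424051 -0.24594507]
 [ 0.24396992  0.03149342 -0.96927129]] [-133.58854735  528.54237293  599.0619626 ]
side [[520.02668909   0.         310.56174034]
 [  0.         520.02668909 198.95747847]
 [  0.           0.           1.        ]] [[-0.91999676 -0.39176    -0.0114044 ]
 [-0.24851732  0.60561656 -0.75595485]
 [ 0.30305956 -0.69264182 -0.65452441]] [467.89923919 198.48900555 541.71894573]
0.1 [ 228.08098589 -608.10114852  230.48669258] [-3.13991922e+00  2.62289730e-05  3.58798289e-01] 85.57015606415544 [-1.38781304  0.04500209  0.23385347]
```

View pics/top0.png

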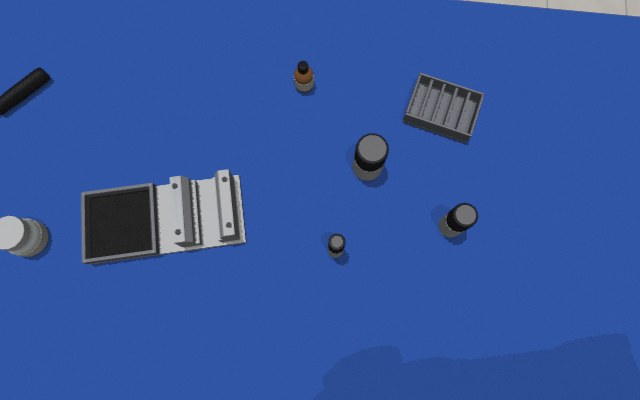

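View pics/side0.png

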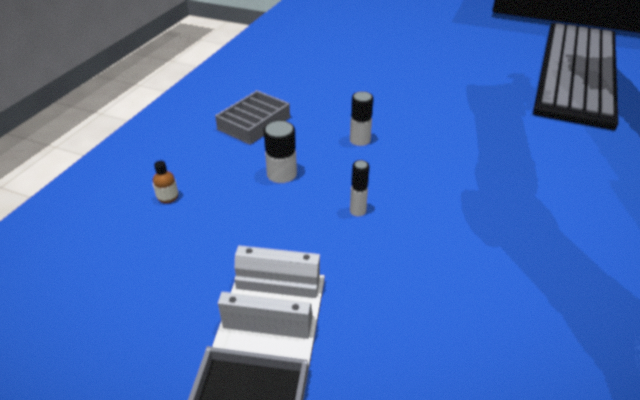

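The top view shows the 48 mm eyepiece with its glass at (371,149), the 36 mm at (464,215) and the 24 mm at (337,243). The jaw screws are at about (174,185), (178,232), (224,179) and (228,225), and the tray centre is at (119,223). The side view agrees: 36 mm glass at (362,97), 24 mm at (360,165), 48 mm at (280,130).

```bash
cat > h.py <<'E'
import numpy as np,cv2,pickle
def bp(d,px,z):
    """pixel -> world point on plane z"""
    r=d["R"].T@np.linalg.solve(d["mtx"],[px[0],px[1],1.]); c=-d["R"].T@d["t"]
    return c+r*(z-c[2])/r[2]
def proj(d,X):
    q=d["mtx"]@(d["R"]@np.asarray(X,float)+d["t"]); return q[:2]/q[2]
E
python3 - <<'E'
from h import *
T=pickle.load(open("top.pkl","rb"));S=pickle.load(open("side.pkl","rb"))
g=lambda d:cv2.cvtColor(d["pixels"],cv2.COLOR_RGB2GRAY).astype(float)
def dark(d,p,r=5):
    x,y=p;w=g(d)[y-r:y+r+1,x-r:x+r+1];k=np.clip(np.percentile(w,60)-25-w,0,None)
    Y,X=np.mgrid[-r:r+1,-r:r+1];return np.array([x+(k*X).sum()/k.sum(),y+(k*Y).sum()/k.sum()])
for d,ps in((T,[(174,185),(178,232),(224,179),(228,225)]),(S,[(249,251),(307,257),(233,299),(295,305)])):
    q=[dark(d,p,4) for p in ps]; W=np.array([bp(d,p,54) for p in q])[:,:2]; print(np.round(q,1).tolist(),W.round(1).tolist(),W.mean(0).round(1))
    print(np.round([np.degrees(np.arctan2(*(W[1]-W[0])[::-1])),np.degrees(np.arctan2(*(W[3]-W[2])[::-1]))],1))
# glass blob
for n,d,ps in(("T",T,[(371,149),(464,215),(337,242)]),("S",S,[(280,130),(362,97),(360,165)])):
    for p in ps:
        m=((g(d)>55)&(np.ptp(d["pixels"].astype(int),axis=2)<45)).astype(np.uint8)
        k,l,st,c=cv2.connectedComponentsWithStats(m,connectivity=4); i=l[p[1],p[0]]
        print(n,p,i and st[i],c[i].round(1),bp(d,c[i],85).round(1))
# tray outline check
for p in((82,188),(155,184),(157,258),(83,262)): print("tray",bp(T,p,25).round(0))
E
```

```text
[[174.4, 185.7], [177.6, 231.6], [224.2, 179.0], [228.4, 224.6]] [[538.9, 145.3], [471.2, 127.7], [557.1, 73.4], [489.4, 56.1]] [514.1 100.6]
[-165.4 -165.7]
[[248.7, 250.4], [306.0, 256.7], [232.2, 299.2], [295.1, 306.7]] [[558.7, 71.1], [490.7, 54.3], [540.5, 143.2], [472.5, 125.9]] [515.6  98.6]
[-166.  -165.8]
T (371, 149) [358 135  29  27 609] [372.  147.9] [ 617.8 -139.4   85. ]
T (464, 215) [455 205  21  20 336] [465.4 214.3] [ 534.  -276.3   85. ]
T (337, 242) [330 236  13  13 142] [336.  241.7] [ 476.5 -101.6   85. ]
S (280, 130) [ 216   92   78   52 2626] [255.5 118.1] [ 663.9 -152.9   85. ]
S (362, 97) [353  92  19  10 147] [362.2  96.6] [ 534.2 -275.1   85. ]
S (360, 165) [354 161  14   9  92] [360.5 164.6] [ 477.8 -102.1   85. ]
tray [527. 298.  25.]
tray [545. 187.  25.]
tray [433. 161.  25.]
tray [415. 269.  25.]
```

Emit:
send_rows(series=[{"dx":4,"dy":-2,"dz":1,"az":0.01,"hand":0},{"dx":8,"dy":-4,"dz":2,"az":0.02,"hand":0},{"dx":12,"dy":-6,"dz":3,"az":0.03,"hand":0},{"dx":16,"dy":-8,"dz":4,"az":0.04,"hand":0},{"dx":20,"dy":-10,"dz":5,"az":0.05,"hand":0},{"dx":24,"dy":-12,"dz":6,"az":0.06,"hand":0},{"dx":28,"dy":-14,"dz":7,"az":0.07,"hand":0},{"dx":32,"dy":-16,"dz":8,"az":0.08,"hand":0},{"dx":36,"dy":-18,"dz":9,"az":0.1,"hand":0},{"dx":39,"dy":-20,"dz":9,"az":0.109,"hand":0}])

```text
invalid input at $.series[0]: expected keys ax, ay, az, dx, dy, dz, hand
```

```bash
python3 - <<'E'
from cell import *
from h import *
d=get_image("side"); cv2.imwrite("pics/side1.png",d["pixels"][:,:,::-1])
s=read_state(); print({k:np.round(s[k],3) for k in("clock","eef_pos","tool_rot","width","force","qpos")})
E
```

```text
{'clock': np.float64(0.15), 'eef_pos': array([ 228.117, -608.153,  230.605]), 'tool_rot': array([-3.14 ,  0.   ,  0.359]), 'width': np.float64(85.622), 'force': array([ 0.197,  0.198, -0.53 ]), 'qpos': array([ 1.146,  0.629,  0.038,  1.518, -0.027,  0.996, -0.02 ])}
```

View pics/side1.png

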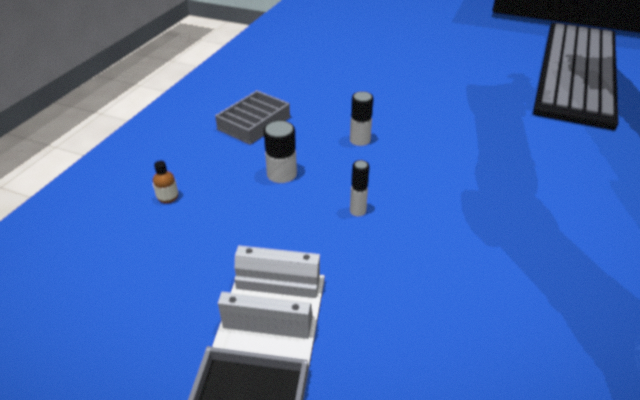

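The move was refused because each row needs all the keys. The picture is unchanged: the 36 mm eyepiece is still at (362,97). I'll resend with every key filled in.

Emit:
send_rows(series=[{"ax":0,"ay":0,"az":0.01,"dx":4,"dy":-2,"dz":1,"hand":0},{"ax":0,"ay":0,"az":0.02,"dx":8,"dy":-4,"dz":2,"hand":0},{"ax":0,"ay":0,"az":0.03,"dx":12,"dy":-6,"dz":3,"hand":0},{"ax":0,"ay":0,"az":0.04,"dx":16,"dy":-8,"dz":4,"hand":0},{"ax":0,"ay":0,"az":0.05,"dx":20,"dy":-10,"dz":5,"hand":0},{"ax":0,"ay":0,"az":0.06,"dx":24,"dy":-12,"dz":6,"hand":0},{"ax":0,"ay":0,"az":0.07,"dx":28,"dy":-14,"dz":7,"hand":0},{"ax":0,"ay":0,"az":0.08,"dx":32,"dy":-16,"dz":8,"hand":0},{"ax":0,"ay":0,"az":0.1,"dx":36,"dy":-18,"dz":9,"hand":0},{"ax":0,"ay":0,"az":0.109,"dx":40,"dy":-20.4,"dz":9,"hand":0}])

```text
clock: 1.15
eef_pos: [531.3, -275.7, 139.7]
tool_rot: [-3.14, 0.002, 0.249]
force: [1.1, -0.8, -0.9]
width: 85.2
gripper_force: 0.0
```

```bash
python3 - <<'E'
from cell import *
from h import *
s=read_state(); print({k:np.round(s[k],3) for k in("clock","eef_pos","tool_rot","width","force","qpos")})
E
```

```text
{'clock': np.float64(1.15), 'eef_pos': array([ 531.324, -275.655,  139.741]), 'tool_rot': array([-3.14e+00,  2.00e-03,  2.49e-01]), 'width': np.float64(85.218), 'force': array([ 1.11 , -0.786, -0.9  ]), 'qpos': array([ 0.377,  0.668,  0.087,  1.753, -0.08 ,  0.727, -0.817])}
```

Emit:
send_rows(series=[{"ax":0,"ay":0,"az":0,"dx":0.3,"dy":-0.1,"dz":1,"hand":0},{"ax":0,"ay":0,"az":0,"dx":0.3,"dy":-0.1,"dz":3,"hand":0},{"ax":0,"ay":0,"az":0,"dx":0.3,"dy":-0.1,"dz":5,"hand":0},{"ax":0,"ay":0,"az":0,"dx":0.3,"dy":-0.1,"dz":7,"hand":0},{"ax":0,"ay":0,"az":0,"dx":0.3,"dy":-0.1,"dz":8.5,"hand":0},{"ax":0,"ay":0,"az":0,"dx":0.3,"dy":-0.1,"dz":9.5,"hand":0},{"ax":0,"ay":0,"az":0,"dx":0.3,"dy":-0.1,"dz":10,"hand":0},{"ax":0,"ay":0,"az":0,"dx":0.3,"dy":-0.1,"dz":10,"hand":0},{"ax":0,"ay":0,"az":0,"dx":0.3,"dy":-0.1,"dz":10,"hand":0}])

```text
clock: 2.05
eef_pos: [534.3, -275.8, 41.9]
tool_rot: [3.141, -0.001, 0.25]
force: [0.1, -0.2, 1.3]
width: 85.3
gripper_force: 0.0
```

```bash
python3 - <<'E'
from cell import *
from h import *
d=get_image("side"); e=get_image("top")
c=np.hstack([cv2.resize(d["pixels"][50:200,270:430],None,fx=2.5,fy=2.5),cv2.resize(e["pixels"][130:280,380:540],None,fx=2.5,fy=2.5)])
cv2.imwrite("pics/grasp.png",c[:,:,::-1])
E
```

```text
(no output)
```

View pics/grasp.png

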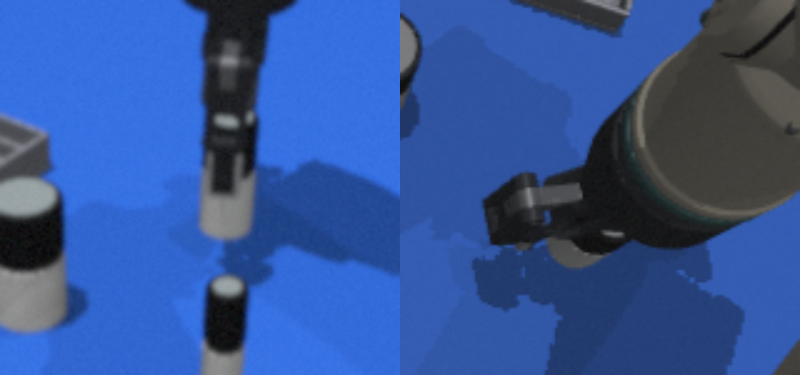

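The crop shows the eyepiece between the open fingers, centred under the near finger in the side crop at about (228,190). Closing now.

Emit:
send_rows(series=[{"ax":0,"ay":0,"az":0,"dx":0,"dy":0,"dz":0,"hand":0.2},{"ax":0,"ay":0,"az":0,"dx":0,"dy":0,"dz":0,"hand":0.35},{"ax":0,"ay":0,"az":0,"dx":0,"dy":0,"dz":0,"hand":0.45},{"ax":0,"ay":0,"az":0,"dx":0,"dy":0,"dz":0,"hand":0.55},{"ax":0,"ay":0,"az":0,"dx":0,"dy":0,"dz":0,"hand":0.7},{"ax":0,"ay":0,"az":0,"dx":0,"dy":0,"dz":0,"hand":1},{"ax":0,"ay":0,"az":0,"dx":0,"dy":0,"dz":0,"hand":1},{"ax":0,"ay":0,"az":0,"dx":0,"dy":0,"dz":0,"hand":1},{"ax":0,"ay":0,"az":0,"dx":0,"dy":0,"dz":0,"hand":1}])

```text
clock: 3.05
eef_pos: [534.1, -275.8, 41.6]
tool_rot: [3.141, -0.0, 0.25]
force: [1.3, -2.0, 3.8]
width: 35.0
gripper_force: 59.4
```

Emit:
send_rows(series=[{"ax":0,"ay":0,"az":0,"dx":0,"dy":0,"dz":-0.5,"hand":1},{"ax":0,"ay":0,"az":0,"dx":0,"dy":0,"dz":-2,"hand":1},{"ax":0,"ay":0,"az":0,"dx":0,"dy":0,"dz":-4,"hand":1},{"ax":0,"ay":0,"az":0,"dx":0,"dy":0,"dz":-6,"hand":1},{"ax":0,"ay":0,"az":0,"dx":0,"dy":0,"dz":-8,"hand":1},{"ax":0,"ay":0,"az":0,"dx":0,"dy":0,"dz":-10,"hand":1},{"ax":0,"ay":0,"az":0,"dx":0,"dy":0,"dz":-11.5,"hand":1},{"ax":0,"ay":0,"az":0,"dx":0,"dy":0,"dz":-12.5,"hand":1},{"ax":0,"ay":0,"az":0,"dx":0,"dy":0,"dz":-13,"hand":1}])

```text
clock: 3.95
eef_pos: [534.1, -275.3, 172.6]
tool_rot: [3.141, -0.001, 0.25]
force: [0.3, -0.9, -2.0]
width: 34.7
gripper_force: 59.7
```

Emit:
send_rows(series=[{"ax":0,"ay":0,"az":0,"dx":0.3,"dy":-1.5,"dz":0,"hand":1},{"ax":0,"ay":0,"az":0,"dx":1,"dy":-5,"dz":0,"hand":1},{"ax":0,"ay":0,"az":0,"dx":1.8,"dy":-9,"dz":0,"hand":1},{"ax":0,"ay":0,"az":0,"dx":2.7,"dy":-13.5,"dz":0,"hand":1},{"ax":0,"ay":0,"az":0,"dx":3.6,"dy":-18,"dz":0,"hand":1},{"ax":0,"ay":0,"az":0,"dx":4.5,"dy":-22.5,"dz":0,"hand":1},{"ax":0,"ay":0,"az":0,"dx":5.4,"dy":-27,"dz":0,"hand":1},{"ax":0,"ay":0,"az":0,"dx":6.2,"dy":-31,"dz":0,"hand":1},{"ax":0,"ay":0,"az":0,"dx":6.9,"dy":-34.5,"dz":0,"hand":1},{"ax":0,"ay":0,"az":0,"dx":7.4,"dy":-36.8,"dz":0,"hand":1}])

```text
clock: 4.95
eef_pos: [512.3, 104.1, 170.4]
tool_rot: [-3.139, 0.002, 0.255]
force: [-0.5, -0.1, -2.6]
width: 34.8
gripper_force: 60.0
```

Emit:
send_rows(series=[{"ax":0,"ay":0,"az":0,"dx":0,"dy":0,"dz":2,"hand":1},{"ax":0,"ay":0,"az":0,"dx":0,"dy":0,"dz":4,"hand":1},{"ax":0,"ay":0,"az":0,"dx":0,"dy":0,"dz":5,"hand":1},{"ax":0,"ay":0,"az":0,"dx":0,"dy":0,"dz":5.5,"hand":1},{"ax":0,"ay":0,"az":0,"dx":0,"dy":0,"dz":5.5,"hand":1},{"ax":0,"ay":0,"az":0,"dx":0,"dy":0,"dz":5.5,"hand":1}])

```text
clock: 5.55
eef_pos: [514.9, 99.4, 116.7]
tool_rot: [-3.142, -0.001, 0.249]
force: [0.1, -1.1, -1.7]
width: 34.7
gripper_force: 60.0
```

```bash
python3 - <<'E'
from cell import *
from h import *
d=get_image("side"); e=get_image("top")
pickle.dump((d,e),open("slot.pkl","wb"))
s=read_state(); print(s["eef_pos"],s["tool_rot"],s["force"])
c=np.hstack([cv2.resize(d["pixels"][180:380,170:370],None,fx=2,fy=2,interpolation=cv2.INTER_CUBIC),cv2.resize(e["pixels"][110:310,100:300],None,fx=2,fy=2)])
cv2.imwrite("pics/slot.png",c[:,:,::-1])
E
```

```text
[515.12748972  99.40699356 117.00794044] [-3.14158142e+00 -1.44073330e-03  2.49321602e-01] [ 0.3505624  -0.26045513 -1.17329363]
```

View pics/slot.png

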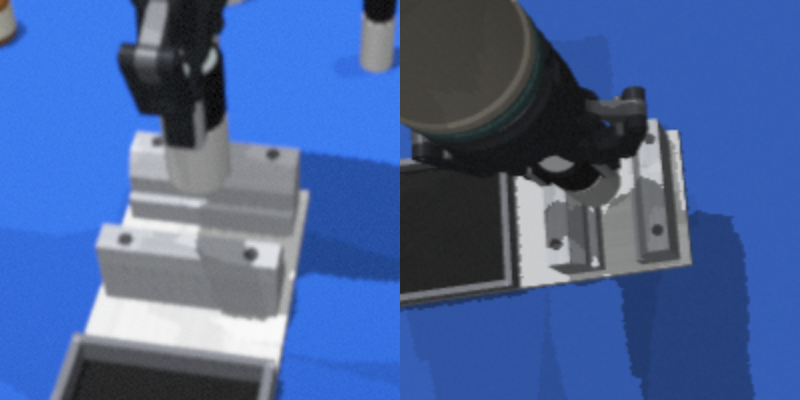

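The eyepiece hangs upright above the slot. In the side crop its lower rim is at about (197,192), between the two jaws. Lowering with force checks.

Emit:
send_rows(series=[{"ax":0,"ay":0,"az":0,"dx":0,"dy":0,"dz":1,"hand":1},{"ax":0,"ay":0,"az":0,"dx":0,"dy":0,"dz":2,"hand":1},{"ax":0,"ay":0,"az":0,"dx":0,"dy":0,"dz":2.5,"hand":1},{"ax":0,"ay":0,"az":0,"dx":0,"dy":0,"dz":2.8,"hand":1},{"ax":0,"ay":0,"az":0,"dx":0,"dy":0,"dz":3.1,"hand":1},{"ax":0,"ay":0,"az":0,"dx":0,"dy":0,"dz":3.4,"hand":1},{"ax":0,"ay":0,"az":0,"dx":0,"dy":0,"dz":3.7,"hand":1},{"ax":0,"ay":0,"az":0,"dx":0,"dy":0,"dz":3.7,"hand":1}])

```text
clock: 6.45
eef_pos: [514.4, 99.4, 79.0]
tool_rot: [-3.142, 0.001, 0.25]
force: [0.1, 0.8, -2.0]
width: 34.7
gripper_force: 60.0
```

Emit:
send_rows(series=[{"ax":0,"ay":0,"az":0,"dx":0,"dy":0,"dz":0.3,"hand":1},{"ax":0,"ay":0,"az":0,"dx":0,"dy":0,"dz":0.6,"hand":1},{"ax":0,"ay":0,"az":0,"dx":0,"dy":0,"dz":0.8,"hand":1},{"ax":0,"ay":0,"az":0,"dx":0,"dy":0,"dz":1,"hand":1},{"ax":0,"ay":0,"az":0,"dx":0,"dy":0,"dz":1.1,"hand":1},{"ax":0,"ay":0,"az":0,"dx":0,"dy":0,"dz":1.1,"hand":1},{"ax":0,"ay":0,"az":0,"dx":0,"dy":0,"dz":1.1,"hand":1}])

```text
clock: 7.15
eef_pos: [514.6, 99.4, 68.3]
tool_rot: [3.142, -0.0, 0.25]
force: [1.1, -0.5, -2.4]
width: 35.0
gripper_force: 60.0
```

Emit:
send_rows(series=[{"ax":0,"ay":0,"az":0,"dx":0,"dy":0,"dz":0.1,"hand":1},{"ax":0,"ay":0,"az":0,"dx":0,"dy":0,"dz":0.15,"hand":1},{"ax":0,"ay":0,"az":0,"dx":0,"dy":0,"dz":0.2,"hand":1},{"ax":0,"ay":0,"az":0,"dx":0,"dy":0,"dz":0.2,"hand":1}])

```text
clock: 7.55
eef_pos: [515.0, 99.4, 67.5]
tool_rot: [-3.141, -0.001, 0.25]
force: [-1.2, 0.4, 9.4]
width: 35.0
gripper_force: 61.2
```

It made contact at underside z ≈ 26. I'll let go briefly so the eyepiece rests freely, then grip it again.

Emit:
send_rows(series=[{"ax":0,"ay":0,"az":0,"dx":0,"dy":0,"dz":0,"hand":0.42},{"ax":0,"ay":0,"az":0,"dx":0,"dy":0,"dz":0,"hand":0.42},{"ax":0,"ay":0,"az":0,"dx":0,"dy":0,"dz":0,"hand":0.42},{"ax":0,"ay":0,"az":0,"dx":0,"dy":0,"dz":0,"hand":0.42},{"ax":0,"ay":0,"az":0,"dx":0,"dy":0,"dz":0,"hand":0.42},{"ax":0,"ay":0,"az":0,"dx":0,"dy":0,"dz":0,"hand":0.42}])

```text
clock: 8.15
eef_pos: [514.6, 99.4, 66.2]
tool_rot: [3.142, 0.0, 0.25]
force: [-0.3, 1.0, -0.9]
width: 49.4
gripper_force: 0.0
```

```bash
python3 - <<'E'
from cell import *
from h import *
d=get_image("side"); s=read_state(); print(s["eef_pos"],s["width"],s["force"])
cv2.imwrite("pics/rest.png",cv2.resize(d["pixels"][180:380,170:370],None,fx=3,fy=3,interpolation=cv2.INTER_CUBIC)[:,:,::-1])
E
```

```text
[514.5458417   99.41356488  66.26533151] 49.49736344773766 [ 0.42955016  0.25781766 -0.45505124]
```

View pics/rest.png

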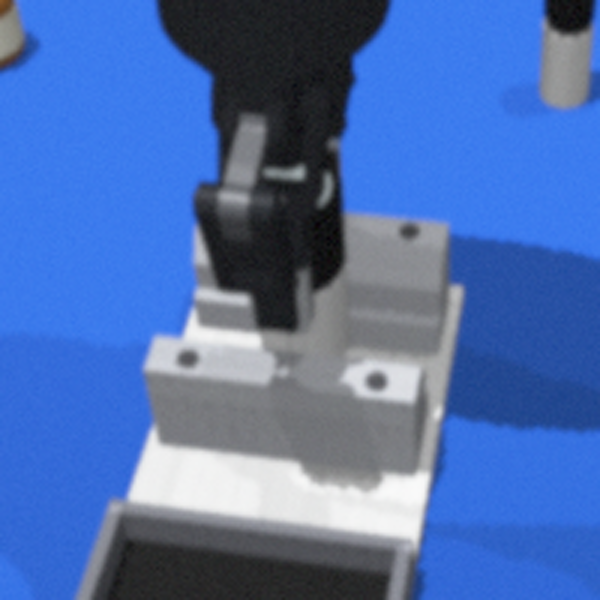

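The eyepiece stands upright in the slot, its barrel going down behind the near jaw at about (310,350), and the fingers are clear of it. Gripping again and lifting.

Emit:
send_rows(series=[{"ax":0,"ay":0,"az":0,"dx":0,"dy":0,"dz":0,"hand":0.55},{"ax":0,"ay":0,"az":0,"dx":0,"dy":0,"dz":0,"hand":0.7},{"ax":0,"ay":0,"az":0,"dx":0,"dy":0,"dz":0,"hand":1},{"ax":0,"ay":0,"az":0,"dx":0,"dy":0,"dz":0,"hand":1},{"ax":0,"ay":0,"az":0,"dx":0,"dy":0,"dz":0,"hand":1},{"ax":0,"ay":0,"az":0,"dx":0,"dy":0,"dz":0,"hand":1}])

```text
clock: 8.8
eef_pos: [514.7, 99.4, 66.4]
tool_rot: [3.142, -0.0, 0.25]
force: [0.2, -0.3, 3.6]
width: 34.6
gripper_force: 59.3
```

Emit:
send_rows(series=[{"ax":0,"ay":0,"az":0,"dx":0,"dy":0,"dz":-0.5,"hand":1},{"ax":0,"ay":0,"az":0,"dx":0,"dy":0,"dz":-1.5,"hand":1},{"ax":0,"ay":0,"az":0,"dx":0,"dy":0,"dz":-3,"hand":1},{"ax":0,"ay":0,"az":0,"dx":0,"dy":0,"dz":-4.5,"hand":1},{"ax":0,"ay":0,"az":0,"dx":0,"dy":0,"dz":-5.5,"hand":1},{"ax":0,"ay":0,"az":0,"dx":0,"dy":0,"dz":-6,"hand":1},{"ax":0,"ay":0,"az":0,"dx":0,"dy":0,"dz":-6,"hand":1}])

```text
clock: 9.5
eef_pos: [514.9, 99.5, 127.0]
tool_rot: [3.142, -0.001, 0.25]
force: [0.4, -0.7, -2.0]
width: 34.4
gripper_force: 59.8
```

Emit:
send_rows(series=[{"ax":0,"ay":0,"az":0,"dx":0,"dy":-1,"dz":0,"hand":1},{"ax":0,"ay":0,"az":0,"dx":0,"dy":-3.5,"dz":0,"hand":1},{"ax":0,"ay":0,"az":0,"dx":0,"dy":-6.5,"dz":0,"hand":1},{"ax":0,"ay":0,"az":0,"dx":0,"dy":-9.5,"dz":0,"hand":1},{"ax":0,"ay":0,"az":0,"dx":0,"dy":-12,"dz":0,"hand":1},{"ax":0,"ay":0,"az":0,"dx":0,"dy":-13.5,"dz":0,"hand":1},{"ax":0,"ay":0,"az":0,"dx":0,"dy":-13.5,"dz":0,"hand":1}])

```text
clock: 10.2
eef_pos: [479.8, 233.1, 125.7]
tool_rot: [-3.14, 0.001, 0.254]
force: [0.1, -0.7, -1.6]
width: 34.7
gripper_force: 60.0
```

Emit:
send_rows(series=[{"ax":0,"ay":0,"az":0,"dx":0,"dy":0,"dz":1,"hand":1},{"ax":0,"ay":0,"az":0,"dx":0,"dy":0,"dz":3,"hand":1},{"ax":0,"ay":0,"az":0,"dx":0,"dy":0,"dz":5,"hand":1},{"ax":0,"ay":0,"az":0,"dx":0,"dy":0,"dz":6.2,"hand":1},{"ax":0,"ay":0,"az":0,"dx":0,"dy":0,"dz":6.8,"hand":1},{"ax":0,"ay":0,"az":0,"dx":0,"dy":0,"dz":7.2,"hand":1},{"ax":0,"ay":0,"az":0,"dx":0,"dy":0,"dz":7.5,"hand":1},{"ax":0,"ay":0,"az":0,"dx":0,"dy":0,"dz":7.5,"hand":1}])

```text
clock: 11.0
eef_pos: [481.5, 230.2, 51.5]
tool_rot: [-3.142, -0.0, 0.25]
force: [-0.3, 0.5, -1.4]
width: 34.9
gripper_force: 60.0
```

Emit:
send_rows(series=[{"ax":0,"ay":0,"az":0,"dx":0,"dy":0,"dz":0.15,"hand":1},{"ax":0,"ay":0,"az":0,"dx":0,"dy":0,"dz":0.25,"hand":1},{"ax":0,"ay":0,"az":0,"dx":0,"dy":0,"dz":0.35,"hand":1},{"ax":0,"ay":0,"az":0,"dx":0,"dy":0,"dz":0.4,"hand":1},{"ax":0,"ay":0,"az":0,"dx":0,"dy":0,"dz":0.4,"hand":1}])

```text
clock: 11.5
eef_pos: [481.5, 230.4, 48.4]
tool_rot: [-3.141, -0.001, 0.25]
force: [-0.8, -0.5, 8.4]
width: 34.9
gripper_force: 61.0
```

Emit:
send_rows(series=[{"ax":0,"ay":0,"az":0,"dx":0,"dy":0,"dz":0,"hand":0.45},{"ax":0,"ay":0,"az":0,"dx":0,"dy":0,"dz":0,"hand":0.3},{"ax":0,"ay":0,"az":0,"dx":0,"dy":0,"dz":0,"hand":0.1},{"ax":0,"ay":0,"az":0,"dx":0,"dy":0,"dz":0,"hand":0},{"ax":0,"ay":0,"az":0,"dx":0,"dy":0,"dz":0,"hand":0},{"ax":0,"ay":0,"az":0,"dx":0,"dy":0,"dz":0,"hand":0}])

```text
clock: 12.1
eef_pos: [481.1, 230.2, 47.2]
tool_rot: [3.142, 0.0, 0.25]
force: [-0.3, -0.8, 0.4]
width: 85.5
gripper_force: 0.0
```

Emit:
send_rows(series=[{"ax":0,"ay":0,"az":0,"dx":0,"dy":0,"dz":-1,"hand":0},{"ax":0,"ay":0,"az":0,"dx":0,"dy":0,"dz":-3,"hand":0},{"ax":0,"ay":0,"az":0,"dx":0,"dy":0,"dz":-6,"hand":0},{"ax":0,"ay":0,"az":0,"dx":0,"dy":0,"dz":-9,"hand":0},{"ax":0,"ay":0,"az":0,"dx":0,"dy":0,"dz":-12,"hand":0},{"ax":0,"ay":0,"az":0,"dx":0,"dy":0,"dz":-14,"hand":0},{"ax":0,"ay":0,"az":0,"dx":0,"dy":0,"dz":-15,"hand":0},{"ax":0,"ay":0,"az":0,"dx":0,"dy":0,"dz":-15,"hand":0},{"ax":0,"ay":0,"az":0,"dx":0,"dy":0,"dz":-15,"hand":0}])

```text
clock: 13.0
eef_pos: [480.7, 230.1, 196.8]
tool_rot: [3.141, 0.001, 0.25]
force: [-0.0, -0.4, -1.3]
width: 85.5
gripper_force: 0.0
```

```bash
python3 - <<'E'
from cell import *
from h import *
d=get_image("side"); e=get_image("top")
cv2.imwrite("pics/end.png",cv2.resize(np.hstack([d["pixels"][:,150:450],e["pixels"][:,0:500]]),None,fx=1,fy=1)[:,:,::-1])
s=read_state(); print(s["clock"],s["eef_pos"],s["width"],s["force"]); print(proj(d,[481.5,230.4,50]),proj(e,[481.5,230.4,50]))
E
```

```text
13.1 [480.39759826 229.89456178 196.17421523] 85.53270221308405 [ 0.66161871  0.57334509 -0.54805194]
[241.36472939 388.52400092] [110.98702624 217.79735883]
```

View pics/end.png

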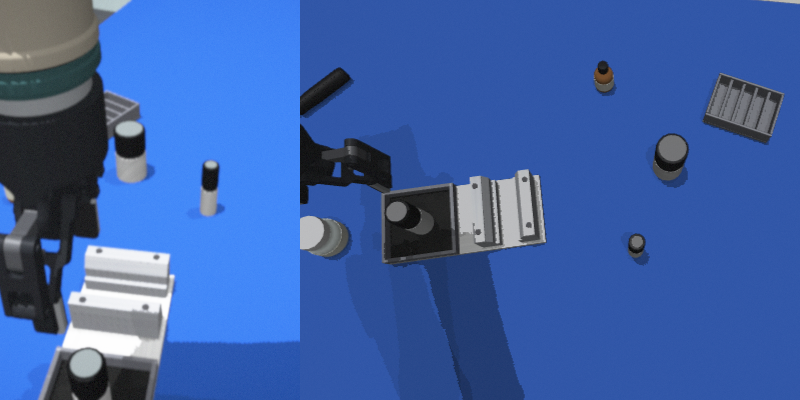

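The 36 mm eyepiece stands upright in the tray, with its top at about (100,212) in the top image. The other two are untouched and upright, and the gripper is clear of everything.

```bash
python3 -c "
from cell import *
print(finish_job())"
```

```text
the job is handed in; nothing more can be done
None
```

The 36 mm eyepiece rested on the gauge's ledges and now stands upright in the tray; the 48 and 24 mm ones were left standing on the bench, and I handed the job in at about 13 s (no verdict was returned).

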